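# Turn off the warming plate and lift the garlic with tongs

## Robot

A 6-joint arm with a two-finger parallel gripper is mounted at the origin on a cart in front of the work surface, level with it; the furniture and walls round the work are solid. World frame = base frame: x ahead of the robot, y to its left, z up, the work surface at z = 0. Lengths are in m, angles in rad, forces in N, time in s.
With the tool pointing down it reaches from about 0.3 to 1 m from the base axis. Payload 5.1 kg.
Tool frame: the origin (TCP) lies at the centre of the arm's flange, where the gripper is bolted on; the fingertips stand 190 mm ahead of it and the grasp point (between the pads) lies 171 mm ahead of it; z points along the fingers, y is the line along which they close (so a half turn about z gives the same grasp; the last joint's range is limited). The gripper opens to 95 mm and grips with 3 to 60 N. Pads are 20 mm wide; open, the fingers measure 119 mm over their backs; the gripper's body (75 mm by 180 mm) begins 59 mm behind the grasp point.
Start: joints at [-1.257, 0.124, 1.65, -0, 1.367, -0.083], TCP at [0.251, -0.599, 0.405] pointing down, gripper open.
Joint ranges: [-2.61, 2.61], [-1.02, 2.33], [0.03, 2.71], [-1.35, 4.49], [0.32, 2.68], [-2.91, 2.91]. Speed limits (rad/s): [2.57, 2.57, 3.14, 3.14, 3.14, 3.14].

## Interface

Orientations are given as a rotation vector (axis times angle).
In Python, from cell import ctrl gives the robot as it stands.
- The arm moves only by the shell command python3 -m pendant 'ROWS' [OPENING]. ROWS is JSON, a list of rows, each a list of 6 numbers: the shift along the tool's x, y, z in cm, then the turn, a rotation vector about the tool's x, y, z in degrees. A call has 1 to 20 rows; each row is the pose to reach, as a shift and turn from the pose commanded when the call began, along the tool's axes at that moment; what a row does not reach only later rows make up. A row lasts 1/8 s, in which the tool goes at most 62.5 mm and 10.7 degrees, less where a joint would pass 70% of its speed; a pose out of reach is approached as far as the arm can. A call with a gripper value outside its range is refused whole. OPENING is the closure, from 0 (fully open) to 1 (shut), set as the call begins (- or left out, the last holds). The fingers move at their own pace and stop on an object; the grip force is fixed at half the most. Time passes only in rows, so rows that repeat a pose let the fingers close. It gives the time, the measured TCP pose, the force, the opening and the grip force at its end, in the units of the state.
- ctrl.sense(): the state, without advancing time (a new reading comes with each control period).
- ctrl.grab_frame(name): name is "side" or "top" or "wrist"; returns the picture (480x640x3 uint8, blue, green, red); there is no depth.
- ctrl.camera_info(name): a dict with "fx", "fy", "cx", "cy" (pixels), "pose" (4x4, takes a point from camera to world coordinates); the wrist camera has in their place "T_tool_cam" (4x4, takes a point from camera to tool coordinates, whose origin is the TCP and whose axes are the flange's). Camera axes: x right, y down, z forward; pixel columns grow to the right and rows downward; lengths in m; the calibration is good to about 2 mm. A picture is of the moment at which its call begins: read the wrist's pose just before it. camera_info takes no time and is no camera call.
- ctrl.finish_job(): hands the job in; it is judged then, once.
The state is a dict: "clock": time; "joint_positions": joint angles; "dq": joint speeds; "tau": joint torques, N m; "eef_pos": TCP position; "tool_rot": TCP orientation; "ft_force": force on the tool from outside, world axes, zero at the start; "torque": the same for the moment, N m; "grip_width": finger opening in m; "gripper_force": force on a finger pad.
Only numpy, scipy, OpenCV 4.12 (cv2) and the standard library are available. Lean on these libraries where they do the work, as an engineer would, in place of code of your own. Each camera call takes 0.05 s, during which the arm holds its last target. There are 200 camera calls.

## Task

Turn the dial of the small warming plate so that its pointer is at the off mark (the long line on the housing at the dial's front). Then pick up the kitchen tongs, close them on the garlic bulb on the plate and lift the bulb at least 5 cm clear of the plate; never touch the bulb with the gripper itself and leave the salt pot, sugar jar and mug alone. Finish while holding it still like that, in the tongs, in the air: nothing is put down or let go.

Things in the scene. Friction and masses are not known exactly. Their poses are not given: they have to be found in the camera images.
- warmer: warming plate, fixed to the worktop: flat white housing 150 (x) x 250 (y) x 30 mm high on rubber feet; origin at the centre of its underside, z up, -x is its front. On top at (0, +45 mm) a round dark plate of 112 mm diameter, its top 35 mm above the origin; at (0, -80 mm) the dial, and in front of the dial the off mark
- plate_top (a point): centre of the top face of the dark round plate, 35 mm above the worktop
- dial (a joint): angle of the dial about its upright axis, rad; 0 = the pointer at the off mark (towards the housing's front, -x of the warmer), positive = turned counter-clockwise seen from above; it goes from -1.7 to 1.7, starts between 0.55 and 1.35, and stays where it is left (light friction, 0.04 N m)
- dial_grip (a point): point on the dial's axis, 48 mm above the worktop, amid its grip bar. Black dial: disc of 44 mm diameter (top at 38 mm), on it an upright bar to pinch from above, 10 mm thick, 34 mm long, 38 to 56 mm above the worktop. A narrower nose and a thin line on top show the pointer end. The frame turns with the dial: bar along its x, pointer end at -x
- index_mark (a point): middle of the off mark, a black line 15 mm long and 3 mm wide on the housing, 40 mm in front of the dial's axis
- tongs: steel kitchen tongs, loose, about 110 g, lying on edge so that the arms open and close level with the worktop; 220 mm long, 24 mm high. Origin on its underside midway between the two black grip sleeves; +x towards the jaws, z up. Pivot at x = -95 mm, jaws at +95 mm. The arms are linked, move alike and spring open. Gripped 3 mm narrower than open, they carry with the jaws still open
- tongs_grip (a point): middle between the grip sleeves, 12 mm above the tongs' underside: where to grip, across the tongs' y. Sleeves: flat outer faces, 80 mm long (x), 24 mm high, 8 mm thick; 57 mm over both when open, about 36 mm when the jaws are closed on the bulb. Each side needs about 6 N before it starts to close, 8 N when closed
- tongs_jaw (a point): middle between the two jaws, 12 mm above the tongs' underside, 95 mm ahead of the grip. The jaws are dished upright plates 24 mm high and 40 mm long, hollow towards each other; between them 90 mm at the middle and about 73 mm at the narrowest when open, 49 mm at the middle when closed on the bulb
- tongs_left: the tongs' arm on the +y side, with its sleeve and jaw; origin at its hinge
- tongs_right: the tongs' arm on the -y side, with its sleeve and jaw; origin at its hinge
- garlic: garlic bulb, loose, about 24 g, 48 x 50 mm across and 51 mm high with the pointed tip up, widest about 20 mm above its underside; stands on the dark plate. Origin at the centre of its underside
- garlic_mid (a point): point on the bulb's axis 25 mm above its underside
- salt_pot: white cone-shaped salt pot with two rings round it, 68 mm wide, 72 mm high, loose; leave alone; origin at the centre of its underside
- sugar_jar: glass jar with a screw lid, 65 mm wide, 90 mm high, loose; leave alone; origin at the centre of its underside
- mug: small plain cream mug, 59 x 83 x 55 mm, loose; leave alone; origin at the centre of its underside
Things that resemble listed ones, but are neither listed nor needed, are in the scene too. What is shaped like the garlic but red is not meant.

How it is judged:
By the outcome, as a careful person would: the job done as asked, in the order asked, and still so for the second after the job is handed in, while the arm keeps its last pose, push and grip.
It also fails if it takes over 54 s, if anything falls off the work surface, if the arm or the gripper's body presses on something with over 40 N, if the wrist force passes 120 N, or if a joint passes its speed limit or range.

## Working session

There is one attempt and no reset: what is moved stays moved. The work goes in short steps, Python scripts to look and compute and a shell command to move; the robot and the scene stay as the last step left them, time stands still between calls to the robot, and variables do not carry over. Pictures are saved under pics/ and viewed, at most 10 in all, crops included, and the job is handed in when it is done.

```bash
mkdir -p pics
python3 - <<'E'
from cell import ctrl
import cv2,numpy as np
s=ctrl.sense();print(s['clock'],s['eef_pos'],s['tool_rot'],s['grip_width'])
for n in ['top','side','wrist']:
    i=ctrl.camera_info(n);print(n,{k:np.round(v,4).tolist() for k,v in i.items()})
    cv2.imwrite(f'pics/{n}0.png',ctrl.grab_frame(n))
E
```

```text
0.0 [ 0.25111137 -0.59925836  0.40349351] [-3.07794071e+00 -6.18907153e-01  3.72046504e-04] 0.09491253947551945
top {'fx': 434.6729, 'fy': 434.6729, 'cx': 319.9552, 'cy': 243.2226, 'pose': [[0.0045, -0.9993, 0.038, 0.5541], [-0.9999, -0.0048, -0.0095, -0.1029], [0.0097, -0.0379, -0.9992, 1.1993], [0.0, 0.0, 0.0, 1.0]]}
side {'fx': 557.1949, 'fy': 557.1949, 'cx': 318.3679, 'cy': 230.9355, 'pose': [[0.9167, -0.1516, 0.3696, 0.0775], [-0.3988, -0.4024, 0.824, -1.2246], [0.0238, -0.9028, -0.4293, 0.6468], [0.0, 0.0, 0.0, 1.0]]}
wrist {'fx': 407.7457, 'fy': 407.7457, 'cx': 319.4282, 'cy': 239.5607, 'T_tool_cam': [[0.0, -0.9607, -0.2775, 0.078], [1.0, 0.0, 0.0001, 0.0001], [-0.0, -0.2775, 0.9607, 0.0204], [0.0, 0.0, 0.0, 1.0]]}
```

View pics/top0.png

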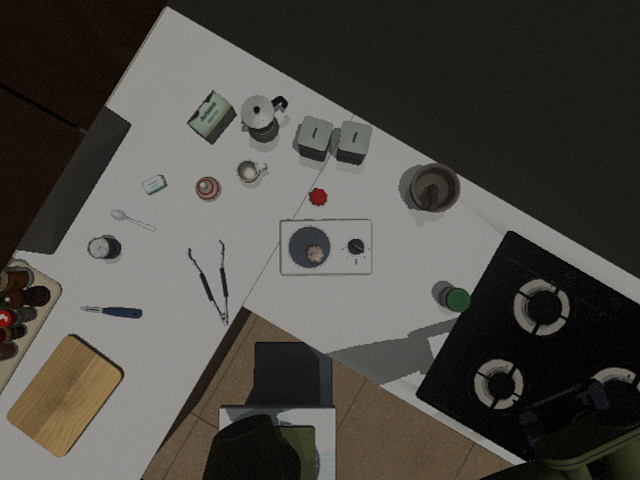

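View pics/side0.png

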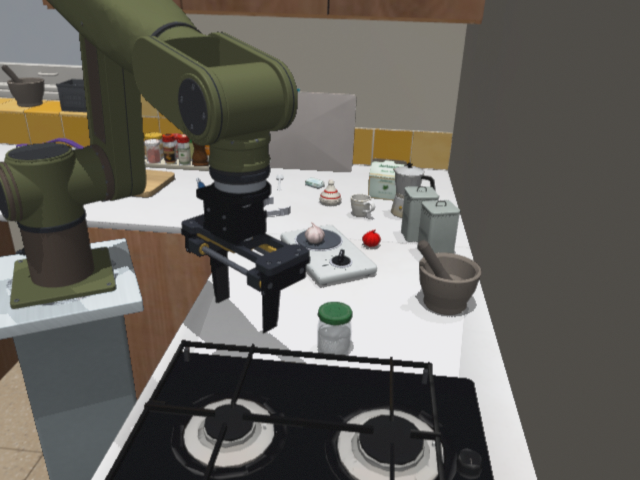

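The top view shows the warmer at about (326,247), with the bulb at (314,254) and the dial at (356,246). The tongs lie with their pivot near (226,322) and jaws near (192,250) and (222,243). I'll enlarge both.

Run:
```python
import cv2,numpy as np
im=cv2.imread('pics/top0.png')
a=cv2.resize(im[235:335,180:240],None,fx=6,fy=6,interpolation=cv2.INTER_CUBIC)
b=cv2.resize(im[210:285,273:380],None,fx=4,fy=4,interpolation=cv2.INTER_CUBIC)
c=np.zeros((600,800,3),np.uint8);c[:,:360]=a;c[:300,365:365+428]=b
d=cv2.resize(im[232:265,340:375],None,fx=8,fy=8,interpolation=cv2.INTER_CUBIC)
c[310:310+264,365:365+280]=d
cv2.imwrite('pics/crop1.png',c)
```

```text
(no output)
```

View pics/crop1.png

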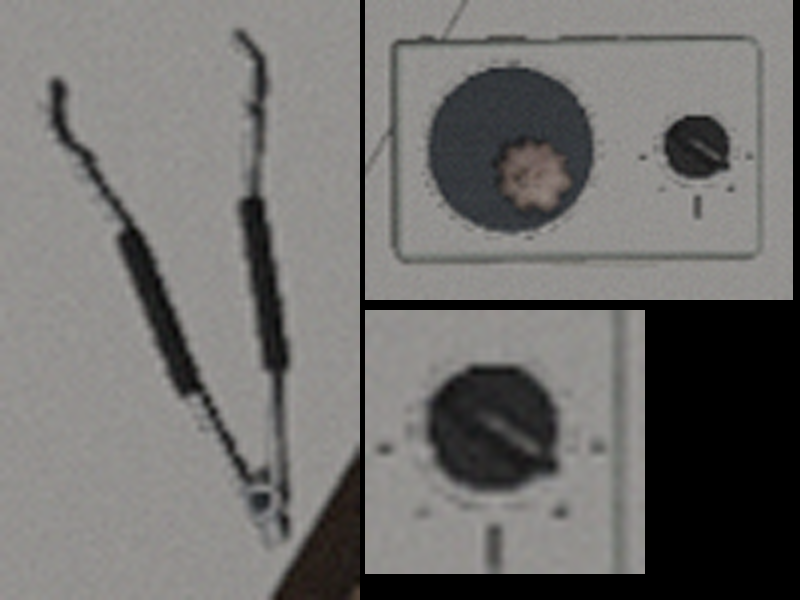

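The crop gives these full-image pixels:
- **Dial:** centre (355.9,246.8), pointer nose towards lower right, about 58° from the off mark.
- **Bulb:** about (316.5,253.8).
- **Tongs:** sleeve centres (206.7,287) and (224,282.5), pivot (223.3,318.3).

```bash
cat > h.py <<'E'
from cell import ctrl
import numpy as np,cv2
from scipy.spatial.transform import Rotation as R
def ray(name,px,z):
    i=ctrl.camera_info(name)
    if 'pose' in i: P=np.array(i['pose'])
    else:
        s=ctrl.sense();T=np.eye(4);T[:3,:3]=R.from_rotvec(s['tool_rot']).as_matrix();T[:3,3]=s['eef_pos'];P=T@np.array(i['T_tool_cam'])
    d=P[:3,:3]@np.array([(px[0]-i['cx'])/i['fx'],(px[1]-i['cy'])/i['fy'],1.])
    return P[:3,3]+d*(z-P[2,3])/d[2]
def go(p,xdir,s=None):
    "grasp point p, tool x azimuth deg, tool down -> shift cm, turn deg"
    s=s or ctrl.sense();R0=R.from_rotvec(s['tool_rot'])
    a=np.radians(xdir);x=np.array([np.cos(a),np.sin(a),0]);z=np.array([0,0,-1.])
    R1=R.from_matrix(np.c_[x,np.cross(z,x),z])
    tcp=np.array(p)-.171*z
    return np.round(R0.inv().apply(tcp-s['eef_pos'])*100,2).tolist()+np.round(np.degrees((R0.inv()*R1).as_rotvec()),1).tolist()
E
python3 - <<'E'
from h import *
w=lambda c,z:ray('top',c,z)
f=lambda a:np.round(a,4)
cb=lambda x,y:(273+(x-365)/4,210+y/4)
ct=lambda x,y:(180+x/6,235+y/6)
cd=lambda x,y:(340+(x-365)/8,232+(y-310)/8)
D=w(cd(492,428),.038);print('dial',f(D))
for q in [(553,465),(545,455)]:
    n=w(cd(*q),.05);print('ptr deg',np.degrees(np.arctan2(*(n-D)[1::-1])))
m=w(cd(494,547),.03);print('mark',f(m),'offdir',np.degrees(np.arctan2(*(m-D)[1::-1])))
c=[w(cb(*q),.03) for q in [(395,42),(757,40),(762,257),(400,262)]];print('corners',f(c),f(np.mean(c,0)),[np.linalg.norm(c[i]-c[i-1]).round(3) for i in range(4)])
P=w(cb(511,149),.035);print('plate',f(P))
print('bulb',f(w(cb(538,175),.06)))
L=w(ct(160,312),.02);Rr=w(ct(264,285),.02);pv=w(ct(260,500),.02);J=(w(ct(60,118),.02)+w(ct(256,70),.02))/2
print('sl',f(L),f(Rr),np.linalg.norm(L-Rr),'mid',f((L+Rr)/2),'piv',f(pv),'jaw',f(J))
g=(L+Rr)/2
for a,b in((pv,g),(pv,J)):
  print(np.linalg.norm(b-a),np.degrees(np.arctan2(*(b-a)[1::-1])))
print('perp',np.degrees(np.arctan2(*(L-Rr)[1::-1]))-90)
print('move dial',go([D[0],D[1],.12],58))
E
```

```text
dial [ 0.5893 -0.2101  0.038 ]
ptr deg -123.22229412792296
ptr deg -119.25541664040449
mark [ 0.5495 -0.2116  0.03  ] offdir -177.89228144056702
corners [[ 0.6593 -0.0074  0.03  ]
 [ 0.662  -0.2516  0.03  ]
 [ 0.5158 -0.255   0.03  ]
 [ 0.5114 -0.0119  0.03  ]] [ 0.5871 -0.1315  0.03  ] [np.float64(0.148), np.float64(0.244), np.float64(0.146), np.float64(0.243)]
plate [ 0.5875 -0.086   0.035 ]
bulb [ 0.5698 -0.1042  0.06  ]
sl [0.4793 0.191  0.02  ] [0.4916 0.1445 0.02  ] 0.04811029779942022 mid [0.4854 0.1677 0.02  ] piv [0.3954 0.1451 0.02  ] jaw [0.5773 0.1933 0.02  ]
0.09286680468329936 14.147481694518383
0.1882220020001429 14.846254994552416
perp 14.80326455430638
move dial [46.23, -22.81, 11.32, -0.1, -0.0, -35.3]
```

```bash
python3 -m pendant '[[23,-11,3,0,0,-17],[46.2,-22.8,7,0,0,-35],[46.2,-22.8,11.3,0,0,-35.3],[46.2,-22.8,11.3,0,0,-35.3],[46.2,-22.8,11.3,0,0,-35.3],[46.2,-22.8,11.3,0,0,-35.3],[46.2,-22.8,11.3,0,0,-35.3],[46.2,-22.8,11.3,0,0,-35.3],[46.2,-22.8,11.3,0,0,-35.3],[46.2,-22.8,11.3,0,0,-35.3],[46.2,-22.8,11.3,0,0,-35.3],[46.2,-22.8,11.3,0,0,-35.3],[46.2,-22.8,11.3,0,0,-35.3],[46.2,-22.8,11.3,0,0,-35.3]]' 0.5
python3 - <<'E'
from h import *
s=ctrl.sense();print(s['joint_positions'],s['dq'])
im=ctrl.grab_frame('wrist');cv2.imwrite('pics/w1.png',im)
print(go([.5893,-.2101,.06],59))
E
```

```text
clock: 1.9
eef_pos: [0.5889, -0.2113, 0.292]
tool_rot: [2.748, 1.522, 0.0]
ft_force: [0.5, -0.3, -0.4]
grip_width: 0.0474
gripper_force: 0.0
[-4.30247351e-01  1.64057235e-01  1.80238569e+00 -3.95171155e-05
  1.17476574e+00  1.28640462e-01] [ 0.00642442 -0.0007487   0.0003515  -0.00189718 -0.00052065 -0.00050714]
[0.1, -0.02, 6.1, 0.0, -0.0, -1.0]
```

View pics/w1.png

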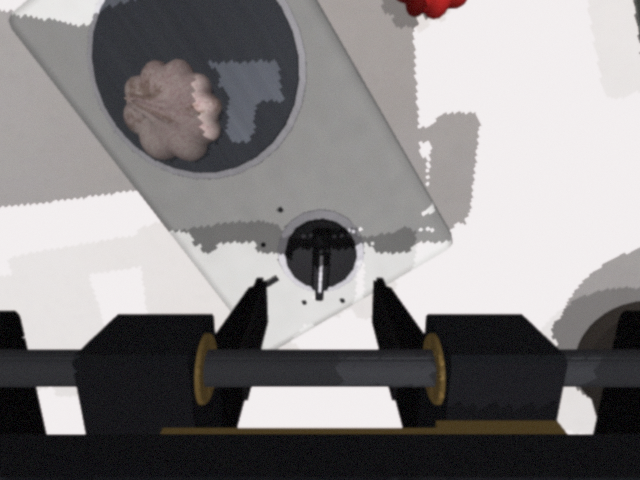

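The wrist picture shows the dial centred at (321,252) between the fingertips, with its pointer line nearly vertical from (322,250) to (320,297), so it is aligned. Next I descend and pinch.

```bash
python3 - <<'E'
from h import *
for n,p,z in [('dial',(321,252),.038),('bulb',(171,110),.055),('plate',(196,76),.035),('mark1',(258,285),.03),('mark2',(278,278),.03),('p1',(322,250),.056),('p2',(320,297),.052)]: print(n,ray('wrist',p,z).round(4))
E
python3 -m pendant '[[0.1,0,3,0,0,-1],[0.1,0,6,0,0,-1],[0.1,0,6,0,0,-1],[0.1,0,6,0,0,-1]]' 0.5
python3 -m pendant '[[0,0,0,0,0,0],[0,0,0,0,0,0],[0,0,0,0,0,0],[0,0,0,0,0,0],[0,0,0,0,0,0],[0,0,0,0,0,0]]' 1
```

```text
dial [ 0.5912 -0.2092  0.038 ]
bulb [ 0.5696 -0.1002  0.055 ]
plate [ 0.5862 -0.0893  0.035 ]
mark1 [ 0.5441 -0.2089  0.03  ]
mark2 [ 0.5576 -0.2117  0.03  ]
p1 [ 0.5953 -0.2036  0.056 ]
p2 [ 0.5784 -0.2285  0.052 ]
clock: 2.45
eef_pos: [0.5899, -0.21, 0.2326]
tool_rot: [2.734, 1.548, 0.0]
ft_force: [0.1, -0.3, 1.2]
grip_width: 0.0473
gripper_force: 0.0
clock: 3.2
eef_pos: [0.5901, -0.21, 0.232]
tool_rot: [2.733, 1.547, 0.002]
ft_force: [3.8, 0.0, -2.2]
grip_width: 0.0095
gripper_force: 30.0
```

```bash
python3 -m pendant '[[0,0,0,0,0,8],[0,0,0,0,0,16],[0,0,0,0,0,24],[0,0,0,0,0,32],[0,0,0,0,0,40],[0,0,0,0,0,48],[0,0,0,0,0,54],[0,0,0,0,0,57.7],[0,0,0,0,0,57.7],[0,0,0,0,0,57.7],[0,0,0,0,0,57.7]]' 1
python3 -m pendant '[[0,0,0,0,0,0],[0,0,0,0,0,0],[0,0,0,0,0,0],[0,0,-3,0,0,0],[0,0,-6,0,0,0],[0,0,-8,0,0,0],[0,0,-8,0,0,0],[0,0,-8,0,0,0]]' 0.5
python3 - <<'E'
from h import *
s=ctrl.sense()
im=ctrl.grab_frame('wrist');cv2.imwrite('pics/w2.png',im)
a=np.array(s['tool_rot']);print(s['joint_positions'],np.degrees(2*np.arctan2(a[1],a[0])))
cv2.imwrite('pics/w2c.png',cv2.resize(im[140:340,220:420],None,fx=3,fy=3,interpolation=cv2.INTER_CUBIC))
print(go([.4854,.1677,.12],14.6))
E
```

```text
clock: 4.58
eef_pos: [0.5903, -0.2104, 0.232]
tool_rot: [3.139, 0.036, 0.005]
ft_force: [4.5, -3.9, -3.0]
grip_width: 0.0097
gripper_force: 30.0
clock: 5.58
eef_pos: [0.5893, -0.2096, 0.3104]
tool_rot: [-3.141, -0.037, 0.003]
ft_force: [-0.8, 0.3, -0.5]
grip_width: 0.0475
gripper_force: 0.0
[-4.27521770e-01  1.45773585e-01  1.78973601e+00 -1.38833205e-06
  1.20813205e+00  1.11991851e+00] -358.6617689311122
[-9.49, -37.96, 1.97, -0.1, 0.1, -13.3]
```

View pics/w2c.png

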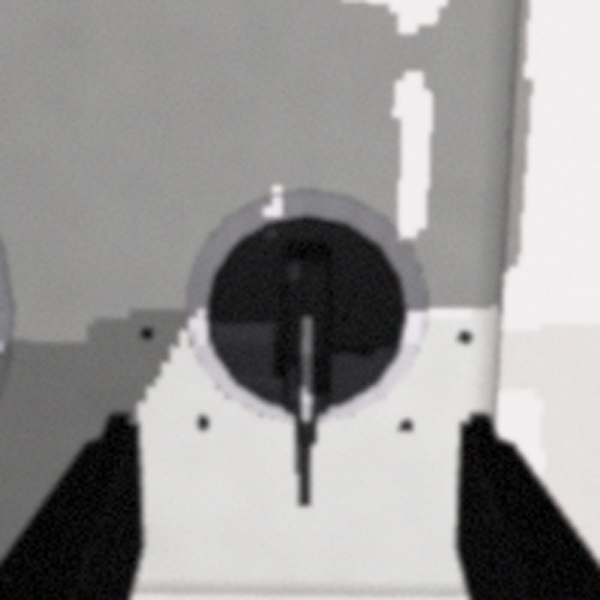

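The crop shows the pointer line at x=307 and the off mark at x≈304, under 1° apart, so the dial is set. Next, the tongs.

```bash
python3 -m pendant '[[-3,-12,0,0,0,-5],[-6,-24,0,0,0,-10],[-9.5,-38,0,0,0,-13.3],[-9.5,-38,0,0,0,-13.3],[-9.5,-38,0,0,0,-13.3],[-9.5,-38,0,0,0,-13.3],[-9.5,-38,0,0,0,-13.3],[-9.5,-38,0,0,0,-13.3],[-9.5,-38,2,0,0,-13.3],[-9.5,-38,2,0,0,-13.3],[-9.5,-38,2,0,0,-13.3],[-9.5,-38,2,0,0,-13.3]]' 0
python3 - <<'E'
from h import *
im=ctrl.grab_frame('wrist');cv2.imwrite('pics/w3.png',im)
print(go([.4854,.1677,.023],14.6))
E
```

```text
clock: 7.12
eef_pos: [0.4864, 0.1673, 0.2925]
tool_rot: [-3.116, -0.398, -0.002]
ft_force: [0.6, -1.0, -0.2]
grip_width: 0.095
gripper_force: 0.0
[-0.1, -0.05, 9.85, 0.0, -0.1, -0.0]
```

View pics/w3.png

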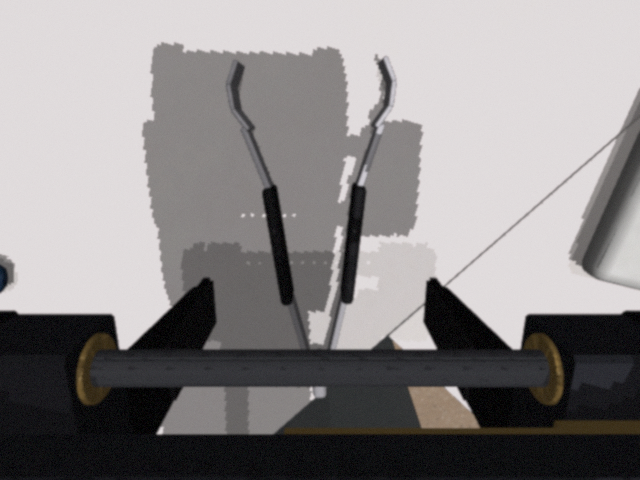

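The tongs stand centred between the fingers: sleeves run (270,187)–(288,303) and (358,187)–(347,303), with jaws near (237,90) and (388,85).

Run:
```python
from h import *
q=[ray('wrist',p,.024) for p in [(270,187),(288,303),(358,187),(347,303)]]
m=np.mean(q,0);f=(q[0]+q[2])/2-(q[1]+q[3])/2
J=(ray('wrist',(238,93),.024)+ray('wrist',(386,90),.024))/2
a=np.degrees(np.arctan2(f[1],f[0]));b=np.degrees(np.arctan2(*(J-m)[1::-1]))
print(m,a,b,np.linalg.norm(f),J,np.linalg.norm(J-m))
print(go([m[0],m[1],.023],(a+b)/2))
```

```text
[0.48724256 0.16991024 0.024     ] 16.101924834585446 15.816951356086259 0.07719862482318987 [0.57726425 0.19541258 0.024     ] 0.09356427623562583
[0.14, -0.21, 9.86, 0.0, -0.1, -1.4]
```

```bash
python3 -m pendant '[[0.1,-0.1,4,0,0,-1],[0.1,-0.1,8,0,0,-1],[0.1,-0.1,9.7,0,0,-1],[0.1,-0.1,9.7,0,0,-1],[0.1,-0.1,9.7,0,0,-1]]' 0
python3 -m pendant '[[0,0,0,0,0,0],[0,0,0,0,0,0],[0,0,0,0,0,0],[0,0,0,0,0,0],[0,0,0,0,0,0]]' 0.435
```

```text
clock: 7.8
eef_pos: [0.4875, 0.1693, 0.1965]
tool_rot: [-3.112, -0.427, -0.005]
ft_force: [-0.5, -0.6, 0.3]
grip_width: 0.0952
gripper_force: 0.0
clock: 8.43
eef_pos: [0.4867, 0.1692, 0.1949]
tool_rot: [-3.112, -0.427, -0.001]
ft_force: [0.2, 1.2, 1.0]
grip_width: 0.0544
gripper_force: 6.2
```

```bash
python3 -m pendant '[[0,0,-1,0,0,0],[0,0,-3,0,0,0],[0,0,-6,0,0,0],[0,0,-9,0,0,0],[0,0,-12,0,0,0],[0,0,-13.5,0,0,0],[0,0,-13.5,0,0,0],[0,0,-13.5,0,0,0]]'
python3 - <<'E'
from h import *
print(go([.475,-.102,.159],0),ctrl.sense()['joint_positions'])
E
```

```text
clock: 9.43
eef_pos: [0.4861, 0.169, 0.3283]
tool_rot: [3.112, 0.427, -0.004]
ft_force: [0.5, -0.3, -1.6]
grip_width: 0.0538
gripper_force: 5.9
[-8.37, 25.8, -0.15, 0.0, 0.1, 15.6] [ 2.30205895e-01 -1.16886862e-01  2.02365222e+00 -1.28610095e-05
  1.23730359e+00  1.52812796e+00]
```

```bash
python3 -m pendant '[[-0.5,1.5,0,0,0,1],[-1.2,4,0,0,0,2.5],[-2.2,7,0,0,0,4.5],[-3.2,10,0,0,0,6.5],[-4.2,13,0,0,0,8.5],[-5.2,16,0,0,0,10.5],[-6.2,19,0,0,0,12],[-7.1,22,0,0,0,13.5],[-7.9,24.5,0,0,0,15],[-8.4,25.8,0,0,0,15.6],[-8.4,25.8,0,0,0,15.6],[-8.4,25.8,0,0,0,15.6],[-8.4,25.8,0,0,0,15.6]]'
python3 - <<'E'
from h import *
im=ctrl.grab_frame('wrist');t=ctrl.grab_frame('side');cv2.imwrite('pics/w4.png',im)
c=np.zeros((600,800,3),np.uint8);c[:360,:640]=im[:360];c[360:,:480]=cv2.resize(t[180:300,220:460],None,fx=2,fy=2)
cv2.imwrite('pics/c4.png',c)
E
```

```text
clock: 11.05
eef_pos: [0.4752, -0.1013, 0.3297]
tool_rot: [-3.141, -0.003, 0.0]
ft_force: [0.2, -1.1, -0.7]
grip_width: 0.054
gripper_force: 5.9
```

View pics/c4.png

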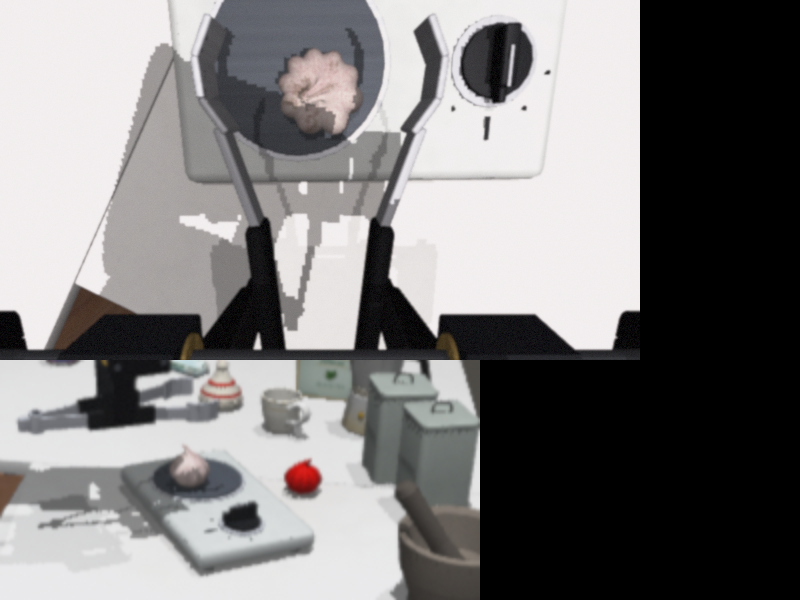

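The wrist view shows the bulb centred at about (320,92), between the open jaws at about (200,65) and (440,65). The dial and off mark look aligned at (497,60) and (487,128).

Run:
```python
from h import *
b=ray('wrist',(320,92),.055)
tips=[ray('wrist',p,.159) for p in [(207,15),(433,13)]];ends=[ray('wrist',p,.159) for p in [(219,132),(421,130)]]
mid=[ray('wrist',p,.159) for p in [(195,60),(445,60)]]
for p in (b,*tips,*ends,*mid):print(p.round(4))
s=ctrl.sense();print(s['eef_pos'],np.mean(tips+ends,0))
```

```text
[ 0.5702 -0.1018  0.055 ]
[ 0.5872 -0.0642  0.159 ]
[ 0.588 -0.139  0.159]
[ 0.5498 -0.0657  0.159 ]
[ 0.5506 -0.1376  0.159 ]
[ 0.5735 -0.0591  0.159 ]
[ 0.5736 -0.1442  0.159 ]
[ 0.47526392 -0.10139996  0.32975809] [ 0.56887902 -0.10160408  0.159     ]
```

```bash
python3 -m pendant '[[0.1,0,1,0,0,0],[0.1,0,3,0,0,0],[0.1,0,5,0,0,0],[0.1,0,7,0,0,0],[0.1,0,8.5,0,0,0],[0.1,0,9.1,0,0,0],[0.1,0,9.1,0,0,0],[0.1,0,9.1,0,0,0],[0.1,0,9.1,0,0,0]]'
python3 -m pendant '[[0,0,0,0,0,0],[0,0,0,0,0,0],[0,0,0,0,0,0],[0,0,0,0,0,0],[0,0,0,0,0,0],[0,0,0,0,0,0],[0,0,0,0,0,0],[0,0,0,0,0,0]]' 1
python3 - <<'E'
from h import *
im=ctrl.grab_frame('wrist');t=ctrl.grab_frame('side')
c=np.zeros((600,800,3),np.uint8);c[:360,:640]=im[:360];c[360:,:480]=cv2.resize(t[180:300,220:460],None,fx=2,fy=2)
cv2.imwrite('pics/c5.png',c)
E
```

```text
clock: 12.28
eef_pos: [0.4766, -0.1021, 0.2396]
tool_rot: [3.141, 0.001, 0.002]
ft_force: [0.1, 0.6, -0.9]
grip_width: 0.054
gripper_force: 5.9
clock: 13.28
eef_pos: [0.4763, -0.102, 0.2388]
tool_rot: [-3.142, -0.001, -0.0]
ft_force: [0.3, 1.1, 0.4]
grip_width: 0.0353
gripper_force: 30.0
```

View pics/c5.png

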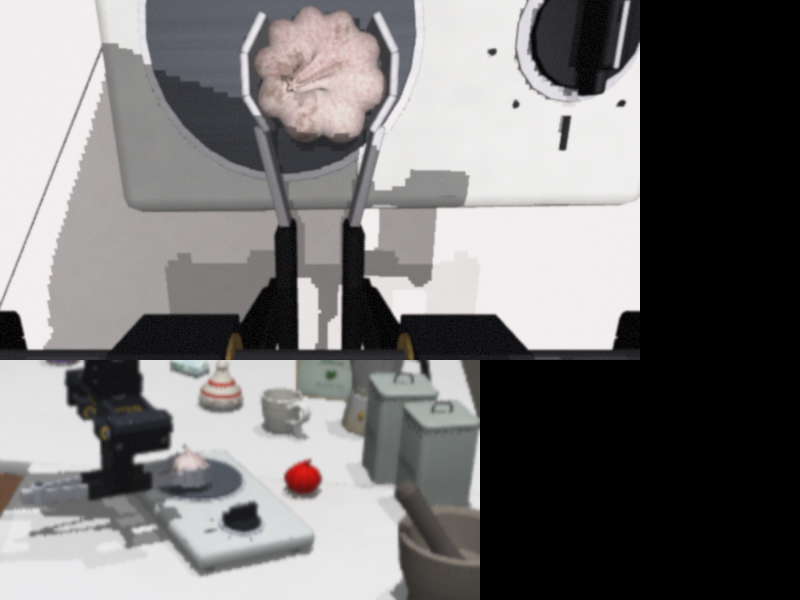

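The jaws are closed round the bulb at about (320,75) in the wrist view, width 35 mm as expected. Next I lift gently.

```bash
python3 -m pendant '[[0,0,-0.5,0,0,0],[0,0,-1.5,0,0,0],[0,0,-3,0,0,0],[0,0,-5,0,0,0],[0,0,-7,0,0,0],[0,0,-9,0,0,0],[0,0,-10.5,0,0,0],[0,0,-11,0,0,0],[0,0,-11,0,0,0],[0,0,-11,0,0,0],[0,0,-11,0,0,0],[0,0,-11,0,0,0],[0,0,-11,0,0,0]]' 1
python3 - <<'E'
from h import *
im=ctrl.grab_frame('wrist');t=ctrl.grab_frame('side')
c=np.zeros((600,800,3),np.uint8);c[:360,:640]=im[:360];c[360:,:480]=cv2.resize(t[180:300,220:460],None,fx=2,fy=2)
cv2.imwrite('pics/c6.png',c)
E
```

```text
clock: 15.0
eef_pos: [0.4762, -0.102, 0.3485]
tool_rot: [-3.141, -0.001, 0.001]
ft_force: [-0.1, -0.4, -0.9]
grip_width: 0.0355
gripper_force: 30.0
```

View pics/c6.png

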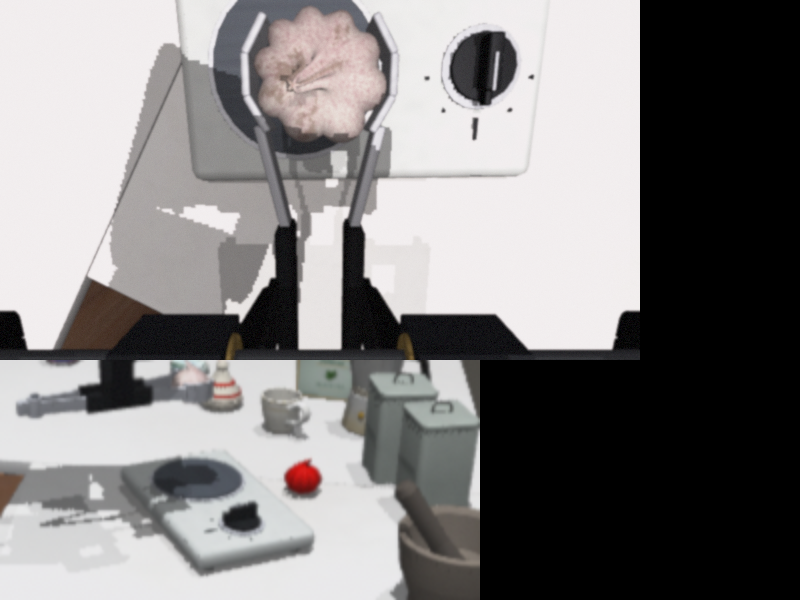

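The bulb hangs in the tongs, unchanged at (320,75) in the wrist view, about 11 cm above the empty plate. The dial is still at its mark.

```bash
python3 -c "
from cell import ctrl
print(ctrl.finish_job())"
```

```text
the job is handed in; nothing more can be done
None
```

The job is handed in: the dial is within about 1° of the off mark, and the garlic bulb is held still in the tongs about 11 cm above the plate.

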